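# Set the swivel vise to its 30-degree line and lock it

## Task

The next stave is to be drilled at an angle: turn the machine vise on its graduated base, counter-clockwise seen from above, until the index mark on the vise lines up with the long 30-degree line on the counter-clockwise side of the scale's zero. Then lock it there by pushing the clamp lever clockwise as far as it goes, without disturbing the setting. Do both with light fingertip pushes from outside, gripping nothing, and leave the pincers, loose stave, tin and hammer where they lie.

Things in the scene. Friction and masses are not known exactly. Their poses are not given: they have to be found in the camera images.
- vise_base: Dark cast-iron base, bolted down: disc 184 mm across, 20 mm high, ears to x = +-118 mm. Origin: centre of its underside, on the swivel axis; z up. On its top white scale lines at radius 64 mm and out, short (12 mm) every 10 degrees, long (27 mm) every 30, reach 60 degrees either side of the zero line, which lies along its -y. A clamp post, 30 mm across, stands at x 0, y 96 mm.
- swivel (a joint): Angle of the vise on its base (rad), counter-clockwise from above positive: 0 with the index mark at the zero line, 0.5236 at the 30-degree line; stops at -0.75 and 0.75. Starts well clockwise of the line. Stiff: turns under some 7 N pushed at the far jaw and stays where it is left, but not under light pushes once the clamp is tight.
- vise_pivot (a point): On the swivel axis, 32 mm above the bench, at the top of the vise's round flange (radius 62 mm). Axes turn with the vise: x from the screw end to the fixed far jaw, z up. Bed: x -115 to 115, y -40 to 40 mm, top 62 mm above the bench. Sliding jaw: x 6 to 56 mm, and an offcut in the jaws, up to 114 mm high. Screw to x -172 mm, its cross bar to y +-63 mm, 54 to 106 mm high.
- far_jaw_right (a point): Middle of the flat right side (-y of the vise) of the fixed jaw block, 95 mm along x from the swivel axis, 85 mm above the bench; pushed here, the vise turns counter-clockwise. Axes as for vise_pivot. The block spans x 75 to 115, y -40 to 40 mm of the vise and stands up to 105 mm above the bench.
- index_tip (a point): Outer end of the index mark, a white line along the vise's -y on the top and edge of its round flange; 62 mm from the swivel axis, 32 mm above the bench.
- line_30 (a point): Inner end of the 30-degree line on the base: the long line 30 degrees counter-clockwise (seen from above) from the zero line, towards the base's +x. 63.5 mm from the swivel axis, 20 mm above the bench.
- clamp_lever (a joint): Turn of the clamp lever (rad) about the vertical clamp post, clockwise from above positive: 0 fully loose, home against its stop at 1.25; starts below 0.35. At 0 it points 130 degrees counter-clockwise from the base's +x, at 1.25 58 degrees. It stays where it is left and takes about 4 N at its tip, up to 8 N near the stop; from about 1.0 it brakes the vise.
- lever_tip (a point): Middle of the lever's thick black end (16 mm across), 68 mm from the clamp post's axis, 69 mm above the bench. The arm is 12 mm thick and rises to it from 51 mm above the bench at the post. The point's x points outward along the lever, z up.

How it is judged:
By the outcome, as a careful person would: the job done as asked, in the order asked, and still so for the second after the job is handed in, with the robot touching nothing.
It also fails if it takes over 58 s, if anything falls off the work surface, if the arm or the gripper's body presses on something with over 40 N, if the wrist force passes 120 N, or if a joint passes its speed limit or range.

## Robot

A 7-joint arm with a two-finger parallel gripper is mounted at the origin on the work surface. World frame = base frame: x ahead of the robot, y to its left, z up, the work surface at z = 0. Lengths are in m, angles in rad, forces in N, time in s.
With the tool pointing down it reaches from about 0.4 to 0.875 m from the base axis. Payload 19.3 kg.
Tool frame: the origin (TCP) lies at the very end of the fingers, on their centre line; the grasp point (between the pads) lies 19 mm behind it; z points along the fingers, y is the line along which they close (so a half turn about z gives the same grasp; the last joint's range is limited). The gripper opens to 85 mm and grips with 20 to 120 N. Pads are 22 mm wide; open, the fingers measure 114 mm over their backs; the gripper's body (76 mm by 85 mm) begins 54 mm behind the grasp point. The pads swing forward as they close: fully open they stand 13 mm farther back than shut.
Start: joints at [-1.358, 0.521, -0.036, 1.599, 0.021, 1.021, -0.113], TCP at [0.174, 0.6, 0.231] pointing down, gripper open.
Joint ranges: [-2.91, 2.91], [-0.3, 2.13], [-1.5, 1.42], [0.17, 2.43], [-1.26, 4.41], [0.16, 1.93], [-2.52, 2.52]. Speed limits (rad/s): [1.89, 1.89, 2.39, 2.39, 3.01, 3.01, 3.01].

## Interface

Orientations are given as [roll, pitch, yaw] about the fixed x, y, z axes, in that order (R = Rz(yaw) Ry(pitch) Rx(roll)).
In Python, from workcell import bot gives the robot as it stands.
- The arm moves only by the tool servo_tool, never from a script. Its argument "plan" is a list of rows, each a list of 7 numbers: the finger opening in cm, from 0 to 8.54, then the shift along the tool's x, y, z in cm, then the turn, a rotation vector about the tool's x, y, z in degrees. In form: [[fingers, x, y, z, wx, wy, wz], ...]. A call has 1 to 10 rows; each row is the pose to reach, as a shift and turn from the pose commanded when the call began, along the tool's axes at that moment; what a row does not reach only later rows make up. A row lasts 1/10 s, in which the tool goes at most 50 mm and 8.59 degrees, less where a joint would pass 70% of its speed; a pose out of reach is approached as far as the arm can. A call with a gripper value outside its range is refused whole. The fingers move at their own pace and stop on an object; "force" is the grip in N (left out, the last holds). Time passes only in rows, so rows that repeat a pose let the fingers close. It gives the time, the measured TCP pose, the force, the opening and the grip force at its end, in the units of the state.
- bot.observe(): the state, without advancing time (a new reading comes with each control period).
- bot.grab_frame(name): name is "scene" or "top"; returns a dict with "frame" (400x640x3 uint8, blue, green, red), "mtx" (3x3 intrinsics, pixels), "R" (3x3) and "t" (3): a world point X has camera coordinates R X + t. Camera axes: x right, y down, z forward; pixel columns grow to the right and rows downward; lengths in m; the calibration is good to about 2 mm. A picture is of the moment at which its call begins. There is no depth.
- bot.job_done(): hands the job in; it is judged then, once.
The state is a dict: "clock": time; "qpos": joint angles; "qd": joint speeds; "joint_efforts": joint torques, N m; "position": TCP position; "tool_rot": TCP orientation; "force": force on the tool from outside, world axes, zero at the start; "moment": the same for the moment, N m; "grip_width": finger opening in m; "finger_force": force on a finger pad.
Only numpy, scipy, OpenCV 4.12 (cv2) and the standard library are available. Lean on these libraries where they do the work, as an engineer would, in place of code of your own. Each camera call takes 0.05 s, during which the arm holds its last target. There are 200 camera calls.

## Working session

There is one attempt and no reset: what is moved stays moved. The work goes in short steps, Python scripts to look and compute and a tool call to move; the robot and the scene stay as the last step left them, time stands still between calls to the robot, and variables do not carry over. Pictures are saved under pics/ and viewed, at most 10 in all, crops included, and the job is handed in when it is done.

Besides the shell and the picture viewer there is one more tool, called as name([rows], argument=value, ...), one row to a line, values as JSON. servo_tool: Moves the arm, as the interface text tells. Its arguments: {"type":"object","properties":{"plan":{"type":"array","items":{"type":"array","items":{"type":"number"}}},"force":{"type":"number"}},"required":["plan"]}

```bash
mkdir -p pics; ls
python3 - <<'E'
from workcell import bot
import cv2,pickle
for n in("scene","top"):
    f=bot.grab_frame(n); cv2.imwrite(f"pics/{n}0.png",f["frame"]); pickle.dump(f,open(f"{n}0.pkl","wb")); print(n,f["mtx"].tolist(),f["R"].round(3).tolist(),f["t"].round(3).tolist())
print(bot.observe())
E
```

```text
pics
scene [[443.64614344910007, 0.0, 323.46988056185506], [0.0, 443.64614344910007, 195.07647003762153], [0.0, 0.0, 1.0]] [[0.481, 0.877, 0.013], [0.643, -0.343, -0.685], [-0.596, 0.338, -0.728]] [-0.305, -0.288, 1.172]
top [[435.81192335415886, 0.0, 319.0770754443587], [0.0, 435.81192335415886, 198.92229508243827], [0.0, 0.0, 1.0]] [[-0.072, -0.997, 0.003], [-0.974, 0.07, -0.217], [0.216, -0.019, -0.976]] [0.066, 0.57, 0.622]
{'clock': 0.1, 'qpos': array([-1.35820193,  0.5219501 , -0.03634091,  1.59993023,  0.02118981,
        1.02109321, -0.11281094]), 'qd': array([-1.19928951e-03, -6.89263607e-04, -3.88316118e-05, -2.00483497e-03,
       -1.84803547e-03,  1.45407671e-03,  1.43892749e-03]), 'joint_efforts': array([ 3.16939513e-03, -9.28482127e+01,  1.98368244e+00, -3.70535910e+01,
        1.79601309e-02,  5.33657309e-03, -3.32965282e-07]), 'position': array([0.17434016, 0.59988901, 0.23079325]), 'tool_rot': array([-3.14059765e+00,  5.35302126e-05,  2.85878235e+00]), 'force': array([0.10117263, 0.37273424, 0.14606945]), 'moment': array([ 0.00057982, -0.04068135,  0.01349881]), 'finger_force': 0.0, 'grip_width': 0.08552864439524824}
```

View pics/scene0.png

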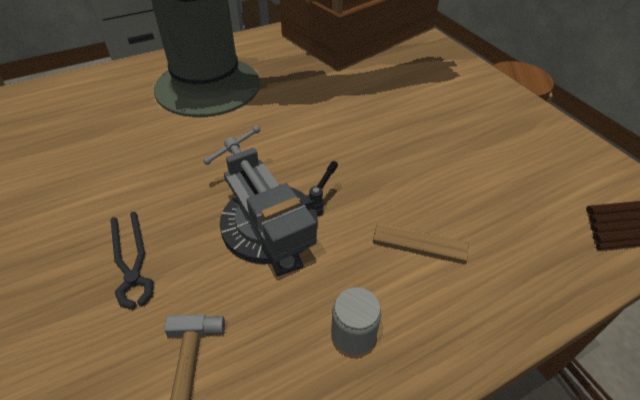

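View pics/top0.png

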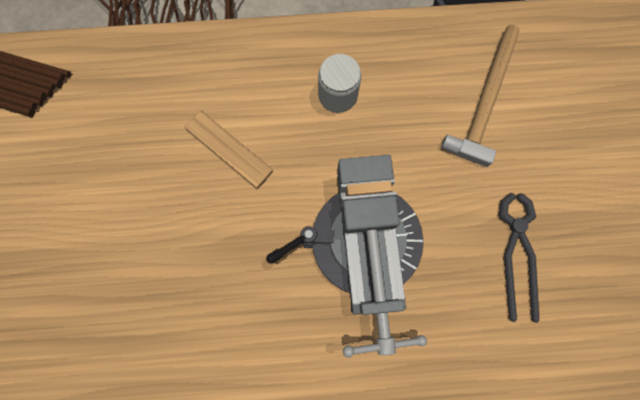

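The top view shows the vise with its axis near (368,242) and its jaw pointing image-up (world +x). The scale lines are on the right around (410,240), the clamp lever tip is near (272,258) and its post near (308,235).

```bash
cat > h.py <<'E'
import numpy as np,cv2,pickle
def ray(f,uv,z):
    uv=np.atleast_2d(np.asarray(uv,float)); d=np.c_[uv,np.ones(len(uv))]@np.linalg.inv(f["mtx"]).T@f["R"]
    c=-f["R"].T@f["t"]; return c+d*((z-c[2])/d[:,2])[:,None]
def proj(f,X):
    p=np.atleast_2d(X)@f["R"].T+f["t"]; p=p@f["mtx"].T; return p[:,:2]/p[:,2:]
def rect(f,cx,cy,z,half=.13,n=780):
    # metric orthophoto at height z: image up=+x world, left=+y world
    q=np.array([[cx+half,cy+half,z],[cx+half,cy-half,z],[cx-half,cy-half,z],[cx-half,cy+half,z]])
    H=cv2.getPerspectiveTransform(proj(f,q).astype(np.float32),np.float32([[0,0],[n,0],[n,n],[0,n]]))
    return cv2.warpPerspective(f["frame"],H,(n,n),flags=cv2.INTER_CUBIC)
E
python3 - <<'E'
from h import *
for n in("top","scene"):
    f=pickle.load(open(n+"0.pkl","rb"))
    if n=="top":
        print("axis guess",ray(f,[368,242],.02), "post",ray(f,[308,235],.06),"tip",ray(f,[272,259],.069))
        c=ray(f,[368,242],.02)[0]
    else: print("tip",ray(f,[334,166],.069))
    im=rect(f,c[0],c[1],.02,.13,560); pickle.dump(c,open("c.pkl","wb"))
    cv2.imwrite(f"pics/r{n}.png",im)
a=cv2.imread("pics/rtop.png");b=cv2.imread("pics/rscene.png")
cv2.imwrite("pics/r.png",cv2.resize(np.hstack([a,b]),(800,400)))
E
```

```text
axis guess [[ 0.50503847 -0.05052169  0.02      ]] post [[0.51806574 0.04602788 0.06      ]] tip [[0.4844055  0.10250392 0.069     ]]
tip [[0.48801359 0.10272244 0.069     ]]
```

View pics/r.png

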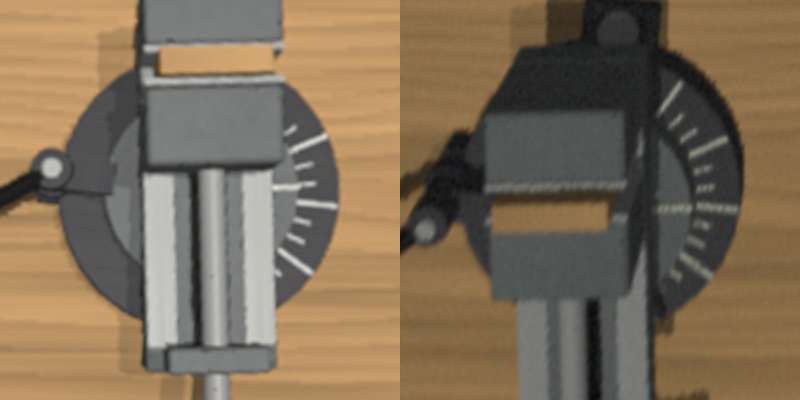

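The rectified crop shows the long lines at about (310,145), (320,205) and (297,262), left panel. The post lies opposite (320,205), so that is the zero and (310,145) is the 30° line. The index mark is at about (285,188).

```bash
cat >> h.py <<'E'
def lines(f,c,z,rmin,rmax,s=.0003,amax=75,thr=25,half=.13):
    n=int(2*half/s); im=rect(f,c[0],c[1],z,half,n).astype(np.float32); g=im.min(2)
    g=g-cv2.medianBlur(np.clip(g,0,255).astype(np.uint8),61).astype(np.float32) 
    v,u=np.mgrid[:n,:n]; x=(half-(v+.5)*s); y=(half-(u+.5)*s); r=np.hypot(x,y); a=np.degrees(np.arctan2(x,-y)) # angle ccw from world -y
    m=((g>thr)&(r>rmin)&(r<rmax)&(abs(a)<amax)).astype(np.uint8)
    k,lab,st,ce=cv2.connectedComponentsWithStats(m); out=[]
    for i in range(1,k):
        if st[i,4]<40: continue
        q=lab==i; P=np.c_[x[q]+c[0],y[q]+c[1]].astype(np.float32); vx,vy,px,py=cv2.fitLine(P,cv2.DIST_L2,0,.01,.01).ravel()
        if vy>0: vx,vy=-vx,-vy
        t=(P-[px,py])@[vx,vy]; w=(P-[px,py])@[-vy,vx]
        out.append(dict(p=(px,py),d=(vx,vy),ang=np.degrees(np.arctan2(vx,-vy)),pos=a[q].mean(),len=np.ptp(t),wid=w.std(),r=(r[q].min(),r[q].max())))
    return sorted(out,key=lambda o:o["pos"])
def meet(L):
    A=np.array([[-o["d"][1],o["d"][0]] for o in L]); b=np.array([a@np.array(o["p"]) for a,o in zip(A,L)])
    s=np.linalg.lstsq(A,b,rcond=None)[0]; return s,(A@s-b)
E
python3 - <<'E'
from h import *
c=pickle.load(open("c.pkl","rb"))
for n in("top","scene"):
    f=pickle.load(open(n+"0.pkl","rb"))
    print(n)
    for o in lines(f,c,.02,.062,.094): print({k:np.round(v,4).tolist() for k,v in o.items()})
    print(" flange")
    for o in lines(f,c,.032,.042,.064): print({k:np.round(v,4).tolist() for k,v in o.items()})
E
```

```text
top
{'p': [0.41769999265670776, -0.08169999718666077], 'd': [0.44830000400543213, -0.8938999772071838], 'ang': 26.63629913330078, 'pos': -70.3605, 'len': 0.0038999998942017555, 'wid': 0.0007999999797903001, 'r': [0.091, 0.094]}
{'p': [0.45730000734329224, -0.10170000046491623], 'd': [-0.7214999794960022, -0.6923999786376953], 'ang': -46.18130111694336, 'pos': -42.9893, 'len': 0.0052999998442828655, 'wid': 0.0008999999845400453, 'r': [0.0671, 0.0725]}
{'p': [0.4641999900341034, -0.1137000024318695], 'd': [-0.5860999822616577, -0.8101999759674072], 'ang': -35.882598876953125, 'pos': -32.8611, 'len': 0.026000000536441803, 'wid': 0.001500000013038516, 'r': [0.062, 0.0879]}
{'p': [0.47940000891685486, -0.1137000024318695], 'd': [-0.4189000129699707, -0.9079999923706055], 'ang': -24.766599655151367, 'pos': -22.0584, 'len': 0.011800000444054604, 'wid': 0.0012000000569969416, 'r': [0.062, 0.0738]}
{'p': [0.491100013256073, -0.1177000030875206], 'd': [-0.250900000333786, -0.9679999947547913], 'ang': -14.531200408935547, 'pos': -11.7475, 'len': 0.011900000274181366, 'wid': 0.001200000056996941
[... 6674 characters left out ...]
5040555, 'r': [0.0439, 0.0469]}
{'p': [0.5095999836921692, -0.09290000051259995], 'd': [0.9995999932289124, -0.0272000003606081], 'ang': 88.44380187988281, 'pos': 6.1622, 'len': 0.0032999999821186066, 'wid': 0.00039999998989515007, 'r': [0.042, 0.0433]}
{'p': [0.5479999780654907, -0.09380000084638596], 'd': [-0.9093000292778015, -0.41609999537467957], 'ang': -65.41310119628906, 'pos': 44.7876, 'len': 0.007799999788403511, 'wid': 0.0010000000474974513, 'r': [0.058, 0.0633]}
{'p': [0.5497000217437744, -0.07930000126361847], 'd': [0.9976000189781189, -0.06859999895095825], 'ang': 86.06420135498047, 'pos': 57.0205, 'len': 0.016599999740719795, 'wid': 0.0010000000474974513, 'r': [0.0463, 0.0612]}
```

```bash
cat >> h.py <<'E'
from scipy.optimize import least_squares
def fit(f,c,zero=-6.5):
    L=[o for o in lines(f,c,.02,.0655,.094) if .004<o["len"]<.03]
    k=[round((np.degrees(np.arctan2(o["p"][0]-c[0],c[1]-o["p"][1]))-zero)/10) for o in L]
    use=[(o,i) for o,i in zip(L,k) if abs(i)<=6 and o["len"]>(.02 if i%3==0 else .007)]
    def res(q):
        r=[]
        for o,i in use:
            a=np.radians(q[2]+10*i); n=np.array([np.cos(a),np.sin(a)]); r.append(n@(np.array(o["p"])-q[:2])*1e3)
        return r
    s=least_squares(res,[c[0],c[1],zero],loss="soft_l1"); return s.x,[i for _,i in use],np.round(s.fun,2)
def index(f,C,yaw,guess,w=14):
    L=[o for o in lines(f,[C[0],C[1]],.032,.043,.0605) if abs(o["pos"]-yaw-guess)<w and o["len"]>.006]
    return [(round(float(np.degrees(np.arctan2(o["p"][0]-C[0],C[1]-o["p"][1]))-yaw),2),round(float(o["ang"]-yaw),2),round(float(o["len"]),4)) for o in L]
E
python3 - <<'E'
from h import *
c=pickle.load(open("c.pkl","rb"))
for n in("top","scene"):
    f=pickle.load(open(n+"0.pkl","rb"))
    c2=c
    for _ in range(2):
        q,k,r=fit(f,c2); c2=q[:2]
    print(n,q,k,r,index(f,q,q[2],9))
    # lever: dark blob tip & post top circle
    a=np.radians(q[2]); print("post by base",q[:2]+.096*np.array([-np.sin(a),np.cos(a)]))
E
```

```text
top [ 0.5106495  -0.05001674 -6.10599391] [-3, -2, -1, 0, 1, 2, 3, 4] [ 0.01  0.   -0.03 -0.    0.04 -0.01 -0.01  0.01] [(7.48, 7.47, 0.0148)]
post by base [0.52086083 0.04543863]
scene [ 0.50859557 -0.04996472 -6.23583813] [-4, -3, -2, 0, 1, 2, 3, 4, 5, 6] [-0.14  0.02  0.25 -0.07  0.02 -0.08 -0.02 -0.05  0.05  0.04] [(7.29, 6.6, 0.0114)]
post by base [0.5190232  0.04546727]
```

servo_tool([
  [0, -4, -1.2, 0, 0, 0, 0],
  [0, -8, -2.4, 0, 0, 0, 0],
  [0, -12, -3.6, 0, 0, 0, -2],
  [0, -16, -4.9, 0, 0, 0, -4],
  [0, -20, -6.1, 0, 0, 0, -6],
  [0, -24, -7.3, 0, 0, 0, -8],
  [0, -28, -8.5, 0, 0, 0, -10],
  [0, -31.5, -9.6, 0, 0, 0, -12],
  [0, -33.6, -13, 0, 0, 0, -14],
  [0, -35.7, -16.4, 0, 0, 0, -17.5],
], force=20)

```text
clock: 1.1
position: [0.4719, 0.3415, 0.2306]
tool_rot: [-3.141, -0.001, -3.118]
force: [0.9, 0.3, -0.4]
grip_width: 0.0003
finger_force: 0.0
```

```bash
python3 -c "
from workcell import bot
o=bot.observe()
for k in('clock','qpos','qd','position','tool_rot','force'):print(k,o[k])"
```

```text
clock 1.1
qpos [-0.69428027  0.45495672 -0.04712866  1.7145134   0.02511768  0.97369362
  0.84393074]
qd [ 0.67816649 -0.25050708 -0.09519575  0.40873832  0.04586579 -0.1589738
  1.1862414 ]
position [0.47194491 0.34148687 0.23061028]
tool_rot [-3.14089691e+00 -7.01643823e-04 -3.11769256e+00]
force [ 0.93724014  0.26405805 -0.38443154]
```

servo_tool([
  [0, -2, -4.5, 0, 0, 0, 0],
  [0, -4, -9, 0, 0, 0, 0],
  [0, -6, -13.5, 0, 0, 0, 0],
  [0, -8, -18, 0, 0, 0, 0],
  [0, -10, -22.5, 0, 0, 0, 0],
  [0, -11, -27, 0, 0, 0, 0],
  [0, -12, -31.5, 0, 0, 0, 0],
  [0, -12.2, -36, 0, 0, 0, 0],
  [0, -12.2, -40.5, 0, 0, 0, 0],
  [0, -12.2, -45, 0, 0, 0, 0],
])

```text
clock: 2.1
position: [0.6033, -0.1059, 0.231]
tool_rot: [3.142, -0.001, -3.119]
force: [0.9, 0.6, -0.8]
grip_width: 0.0002
finger_force: 0.0
```

servo_tool([
  [0, 0, -2.1, 0, 0, 0, 0],
  [0, 0, -2.1, 3, 0, 0, 0],
  [0, 0, -2.1, 6, 0, 0, 0],
  [0, 0, -2.1, 9, 0, 0, 0],
  [0, 0, -2.1, 12, 0, 0, 0],
  [0, 0, -2.1, 14, 0, 0, 0],
  [0, 0, -2.1, 15.3, 0, 0, 0],
  [0, 0, -2.1, 15.3, 0, 0, 0],
])

```text
clock: 2.9
position: [0.6032, -0.1249, 0.0768]
tool_rot: [3.141, -0.003, -3.119]
force: [-0.4, 1.5, 0.4]
grip_width: 0.0002
finger_force: 0.0
```

```bash
python3 -c "
from workcell import bot
import cv2
o=bot.observe()
for k in('clock','qpos','qd','position','tool_rot','force'):print(k,o[k])
cv2.imwrite('pics/a.png',bot.grab_frame('top')['frame'])"
```

```text
clock 2.9
qpos [ 0.0861586   0.70164249  0.03242499  1.73770887 -0.03230553  0.70538153
  1.72909646]
qd [-1.18576977e-03 -3.87842873e-02  3.44586964e-03 -2.14011061e-02
  6.52136251e-05  3.14039454e-02 -1.01658066e-03]
position [ 0.60319961 -0.1249231   0.07678288]
tool_rot [ 3.14122820e+00 -2.59744848e-03 -3.11887472e+00]
force [-0.42195127  1.45902645  0.40013779]
```

View pics/a.png

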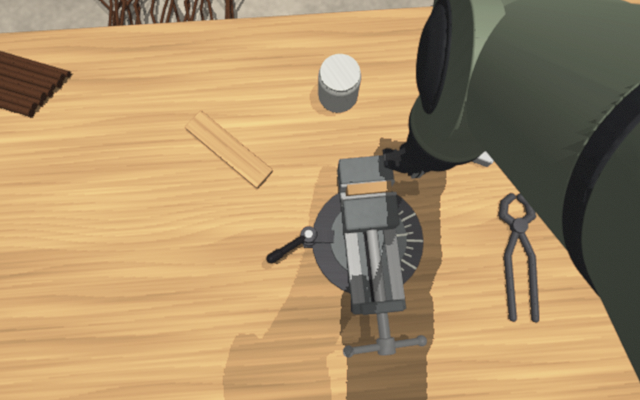

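The arm is at lower right of the jaw with the fingertips at about (395,160), clear of the jaw side. The scale and the index stay visible. Approaching.

servo_tool([
  [0, 0, 0.4, 0, 0, 0, 0],
  [0, 0, 0.8, 0, 0, 0, 0],
  [0, 0, 1.2, 0, 0, 0, 0],
  [0, 0, 1.5, 0, 0, 0, 0],
  [0, 0, 1.7, 0, 0, 0, 0],
  [0, 0, 1.9, 0, 0, 0, 0],
  [0, 0, 2.1, 0, 0, 0, 0],
  [0, 0, 2.3, 0, 0, 0, 0],
  [0, 0, 2.5, 0, 0, 0, 0],
  [0, 0, 2.5, 0, 0, 0, 0],
])

```text
clock: 3.95
position: [0.6036, -0.1006, 0.0783]
tool_rot: [-3.141, 0.0, -3.119]
force: [0.5, -2.8, -1.4]
grip_width: 0.0
finger_force: 1.7
```

```bash
cat > m.py <<'E'
from h import *
from workcell import bot
import sys
def meas(g=None):
    o=bot.observe(); print(o["clock"],o["position"].round(4),o["tool_rot"].round(3),o["force"].round(1))
    for n,C in(("top",(.51065,-.05002,-6.106)),("scene",(.5086,-.04996,-6.236))):
        f=bot.grab_frame(n)
        for thr in (25,12):
            L=[o for o in lines(f,C[:2],.032,.044,.0605,thr=thr) if o["len"]>.006]
            print(n,thr,[(round(float(np.degrees(np.arctan2(o["p"][0]-C[0],C[1]-o["p"][1]))-C[2]),2),round(float(o["ang"]-C[2]),2),round(float(o["len"]),4),round(float(o["wid"])*1e3,2)) for o in L])
    return f
if __name__=="__main__": meas()
E
python3 m.py
```

```text
3.95 [ 0.6036 -0.1006  0.0783] [-3.141  0.    -3.119] [ 0.5 -2.8 -1.4]
top 25 [(7.66, 7.63, 0.0139, 1.1)]
top 12 [(7.61, 7.29, 0.0148, 1.43), (34.21, 81.68, 0.0067, 0.81), (40.75, 83.88, 0.0071, 0.64)]
scene 25 [(6.98, -66.65, 0.0068, 1.49), (53.69, 49.87, 0.0066, 0.46), (61.8, 95.47, 0.006, 0.66)]
scene 12 [(0.94, -54.87, 0.0248, 1.63), (54.06, 60.93, 0.01, 1.33), (63.14, 86.1, 0.0181, 1.29)]
```

servo_tool([
  [0, -0.15, 0.28, 0, 0, 0, -1.7],
  [0, -0.3, 0.56, 0, 0, 0, -3.4],
  [0, -0.43, 0.85, 0, 0, 0, -5.1],
  [0, -0.56, 1.13, 0, 0, 0, -6.8],
  [0, -0.68, 1.43, 0, 0, 0, -8.5],
  [0, -0.79, 1.72, 0, 0, 0, -10.2],
  [0, -0.89, 2.02, 0, 0, 0, -11.9],
  [0, -0.98, 2.32, 0, 0, 0, -13.6],
  [0, -1.06, 2.63, 0, 0, 0, -15.3],
  [0, -1.14, 2.94, 0, 0, 0, -17],
])

```text
clock: 5.05
position: [0.6145, -0.0717, 0.0783]
tool_rot: [-3.14, 0.0, -2.822]
force: [3.0, -8.6, -2.5]
grip_width: -0.0
finger_force: 4.4
```

```bash
python3 m.py
```

```text
5.05 [ 0.6145 -0.0717  0.0783] [-3.14   0.    -2.822] [ 3.  -8.6 -2.5]
top 25 [(24.22, 22.82, 0.013, 1.13)]
top 12 [(-55.35, -66.94, 0.0175, 1.15), (24.24, 22.58, 0.0144, 1.43)]
scene 25 []
scene 12 [(24.23, -77.75, 0.0073, 1.27)]
```

servo_tool([
  [0, -0.07, 0.13, 0, 0, 0, -0.8],
  [0, -0.14, 0.26, 0, 0, 0, -1.6],
  [0, -0.21, 0.4, 0, 0, 0, -2.4],
  [0, -0.28, 0.53, 0, 0, 0, -3.2],
  [0, -0.35, 0.66, 0, 0, 0, -4],
  [0, -0.35, 0.66, 0, 0, 0, -4],
  [0, -0.35, 0.66, 0, 0, 0, -4],
])

```text
clock: 5.85
position: [0.6158, -0.0639, 0.0784]
tool_rot: [-3.141, 0.0, -2.753]
force: [3.8, -5.9, -2.1]
grip_width: 0.0001
finger_force: 3.3
```

```bash
cat >> m.py <<'E'
    f=bot.grab_frame("top"); a=rect(f,.51065,-.05,.032,.1,600); b=rect(bot.grab_frame("scene"),.5086,-.05,.026,.1,600)
    cv2.imwrite("pics/m%d.png"%(bot.observe()["clock"]*100),np.hstack([a[:450,250:],b[:450,250:]]))
E
python3 m.py; ls pics
```

```text
a.png
r.png
rscene.png
rtop.png
scene0.png
top0.png  File "m.py", line 13
    f=bot.grab_frame("top"); a=rect(f,.51065,-.05,.032,.1,600); b=rect(bot.grab_frame("scene"),.5086,-.05,.026,.1,600)
IndentationError: unexpected indent
```

```bash
sed -i 's/: meas()/:\n    meas()/' m.py; python3 m.py; mv pics/m*.png pics/mm1.png; ls pics
```

```text
5.85 [ 0.6158 -0.0639  0.0784] [-3.141  0.    -2.753] [ 3.8 -5.9 -2.1]
top 25 [(28.67, 28.43, 0.0138, 1.16)]
top 12 [(-50.59, -62.1, 0.0174, 1.12), (28.69, 28.1, 0.0147, 1.46)]
scene 25 [(28.46, 29.85, 0.0112, 0.71)]
scene 12 [(28.36, 30.34, 0.0126, 1.46)]
a.png
mm1.png
r.png
rscene.png
rtop.png
scene0.png
top0.png
```

View pics/mm1.png

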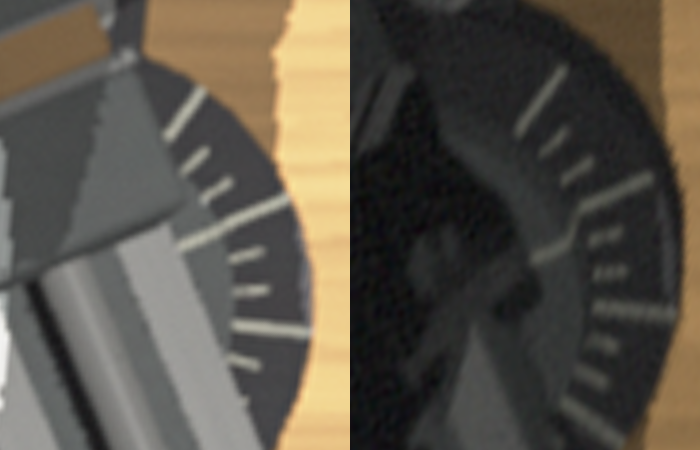

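The index lies along the 30° line in both panels (line at (180,245)→(285,200) in the left one), about 1.4° short of it. A small final nudge follows.

servo_tool([
  [0, -0.04, 0.07, 0, 0, 0, -0.4],
  [0, -0.08, 0.14, 0, 0, 0, -0.8],
  [0, -0.13, 0.22, 0, 0, 0, -1.3],
  [0, -0.13, 0.22, 0, 0, 0, -1.3],
  [0, -0.13, 0.22, 0, 0, 0, -1.3],
])

```text
clock: 6.55
position: [0.6161, -0.0615, 0.0783]
tool_rot: [-3.141, 0.0, -2.73]
force: [3.7, -6.5, -2.6]
grip_width: 0.0
finger_force: 3.4
```

```bash
python3 m.py
```

```text
6.55 [ 0.6161 -0.0615  0.0783] [-3.141  0.    -2.73 ] [ 3.7 -6.5 -2.6]
top 25 [(29.94, 27.66, 0.0133, 1.15)]
top 12 [(-49.2, -61.15, 0.0174, 1.17), (29.95, 27.35, 0.0141, 1.46)]
scene 25 [(29.72, 31.69, 0.0136, 0.66)]
scene 12 [(29.65, 33.1, 0.015, 1.39)]
```

servo_tool([
  [0, 0, -0.3, 0, 0, 0, 0],
  [0, 0, -1, 0, 0, 0, 0],
  [0, 0, -2, 0, 0, 0, 0],
  [0, 0, -3.5, 0, 0, 0, 0],
  [0, 0, -4, -2, 0, 0, 0],
  [0, 0, -4, -5, 0, 0, 0],
  [0, 0, -4, -8, 0, 0, 0],
  [0, 0, -4, -11, 0, 0, 0],
  [0, 0, -4, -12.2, 0, 0, 0],
  [0, 0, -4, -12.2, 0, 0, 0],
])

```text
clock: 7.75
position: [0.6328, -0.0982, 0.2019]
tool_rot: [-3.14, 0.002, -2.731]
force: [0.7, 0.7, 0.4]
grip_width: 0.0002
finger_force: 0.0
```

```bash
python3 m.py
```

```text
7.75 [ 0.6328 -0.0982  0.2019] [-3.140e+00  2.000e-03 -2.731e+00] [0.7 0.7 0.4]
top 25 [(29.93, 27.98, 0.0128, 1.07)]
top 12 [(-49.25, -60.76, 0.0174, 0.99), (29.96, 27.65, 0.0138, 1.39), (75.66, 77.52, 0.0083, 0.89)]
scene 25 [(29.76, 30.13, 0.0165, 0.6)]
scene 12 [(29.82, 29.75, 0.0165, 1.42)]
```

servo_tool([
  [0, 0.96, 2.33, 0, 0, 0, 8.28],
  [0, 1.92, 4.66, 0, 0, 0, 16.56],
  [0, 2.88, 6.98, 0, 0, 0, 24.84],
  [0, 3.84, 9.31, 0, 0, 0, 33.12],
  [0, 4.8, 11.64, 0, 0, 0, 41.4],
  [0, 5.75, 13.97, 0, 0, 0, 49.68],
  [0, 6.71, 16.3, 0, 0, 0, 57.96],
  [0, 7.67, 18.62, 0, 0, 0, 66.24],
  [0, 8.63, 20.95, 0, 0, 0, 74.52],
  [0, 9.59, 23.28, 0, 0, 0, 82.8],
])

```text
clock: 8.95
position: [0.4497, 0.0782, 0.1995]
tool_rot: [-3.14, -0.0, 2.102]
force: [0.3, 1.8, -0.4]
grip_width: -0.0001
finger_force: 0.0
```

servo_tool([
  [0, 0, 0, 0, 0, 0, 0],
  [0, 0, 0, 0, 0, 0, 0],
])

```text
clock: 9.15
position: [0.4507, 0.0779, 0.1999]
tool_rot: [-3.141, 0.0, 2.112]
force: [-0.2, -0.1, -0.2]
grip_width: -0.0
finger_force: 0.0
```

```bash
python3 -c "
from workcell import bot
import cv2
o=bot.observe()
for k in('clock','qpos','position','tool_rot','force'):print(k,o[k])
cv2.imwrite('pics/b.png',bot.grab_frame('scene')['frame'])"
```

```text
clock 9.15
qpos [-0.4962124   0.30826596  0.23997282  2.06736919 -0.10243638  0.77761021
  0.34685015]
position [0.45067551 0.07792425 0.19989492]
tool_rot [-3.14080159e+00  1.64299159e-04  2.11162460e+00]
force [-0.23226923 -0.11889544 -0.15490645]
```

View pics/b.png

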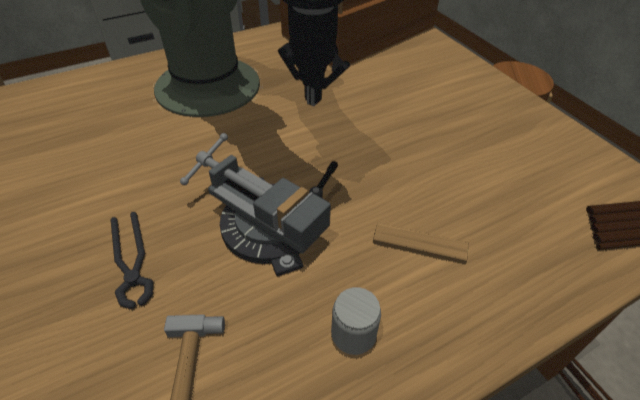

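The gripper's tips are at about (313,100), over free bench behind the lever (tip at (334,166)). The vise is turned and the other objects are undisturbed. Descending now.

servo_tool([
  [0, 0, 0, 3, 0, 0, 0],
  [0, 0, 0, 6, 0, 0, 0],
  [0, 0, 0, 9, 0, 0, 0],
  [0, 0, 0, 12, 0, 0, 0],
  [0, 0, 0, 14, 0, 0, 0],
  [0, 0, 0, 14.5, 0, 0, 0],
  [0, 0, 0, 14.5, 0, 0, 0],
])

```text
clock: 9.9
position: [0.4508, 0.077, 0.0548]
tool_rot: [-3.14, -0.0, 2.108]
force: [0.9, 0.3, 0.3]
grip_width: 0.0
finger_force: 0.0
```

servo_tool([
  [0, 0, 0.4, 0, 0, 0, 0],
  [0, 0, 0.8, 0, 0, 0, 0],
  [0, 0, 1.2, 0, 0, 0, 0],
  [0, 0, 1.5, 0, 0, 0, 0],
  [0, 0, 1.7, 0, 0, 0, 0],
  [0, 0, 1.9, 0, 0, 0, 0],
  [0, 0, 2.1, 0, 0, 0, 0],
  [0, 0, 2.2, 0, 0, 0, 0],
  [0, 0, 2.2, 0, 0, 0, 0],
])

```text
clock: 10.8
position: [0.4698, 0.089, 0.0553]
tool_rot: [-3.142, 0.0, 2.108]
force: [0.1, 0.7, 0.3]
grip_width: 0.0001
finger_force: 0.0
```

servo_tool([
  [0, 0.12, 0.39, 0, 0, 0, 3.5],
  [0, 0.21, 0.78, 0, 0, 0, 7],
  [0, 0.28, 1.18, 0, 0, 0, 10.5],
  [0, 0.32, 1.59, 0, 0, 0, 14],
  [0, 0.34, 1.99, 0, 0, 0, 17.5],
  [0, 0.33, 2.4, 0, 0, 0, 21],
  [0, 0.3, 2.81, 0, 0, 0, 24.5],
  [0, 0.24, 3.21, 0, 0, 0, 28],
  [0, 0.16, 3.6, 0, 0, 0, 31.5],
  [0, 0.06, 4, 0, 0, 0, 35],
])

```text
clock: 11.8
position: [0.503, 0.1104, 0.0552]
tool_rot: [-3.14, -0.0, 1.495]
force: [-3.9, 2.1, 2.2]
grip_width: -0.0003
finger_force: 2.1
```

```bash
python3 m.py; mv pics/m[0-9]*.png /tmp/; python3 -c "
from workcell import bot
import cv2
cv2.imwrite('pics/c.png',bot.grab_frame('top')['frame'][120:360,180:480])"
```

```text
11.8 [0.503  0.1104 0.0552] [-3.14  -0.     1.495] [-3.9  2.1  2.2]
top 25 [(-49.51, -61.7, 0.0173, 1.13), (29.95, 27.8, 0.0134, 1.34)]
top 12 [(-49.49, -64.83, 0.0182, 1.85), (29.96, 27.64, 0.0142, 1.56), (37.76, -62.0, 0.0062, 1.0)]
scene 25 [(29.64, 30.43, 0.0165, 1.12)]
scene 12 [(-13.31, -83.09, 0.0126, 1.28), (29.55, 30.86, 0.0166, 1.61), (67.58, -33.0, 0.0123, 1.6)]
```

View pics/c.png

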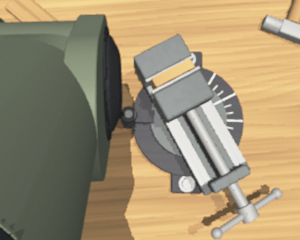

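The arm hides the lever; the post is at (128,113) and the index is unmoved. The contact is about 4 N, as expected, so I continue the arc.

servo_tool([
  [0, 0.12, 0.39, 0, 0, 0, 3.5],
  [0, 0.21, 0.78, 0, 0, 0, 7],
  [0, 0.28, 1.18, 0, 0, 0, 10.5],
  [0, 0.32, 1.59, 0, 0, 0, 14],
  [0, 0.34, 1.99, 0, 0, 0, 17.5],
  [0, 0.33, 2.4, 0, 0, 0, 21],
  [0, 0.3, 2.81, 0, 0, 0, 24.5],
  [0, 0.27, 3.01, 0, 0, 0, 26.3],
  [0, 0.24, 3.21, 0, 0, 0, 28],
  [0, 0.24, 3.21, 0, 0, 0, 28],
])

```text
clock: 13.05
position: [0.5359, 0.1103, 0.0553]
tool_rot: [-3.141, -0.0, 1.009]
force: [-1.6, 2.9, -0.2]
grip_width: -0.0003
finger_force: 1.3
```

```bash
python3 m.py; mv pics/m[0-9]*.png /tmp/
```

```text
13.05 [0.5359 0.1103 0.0553] [-3.141 -0.     1.009] [-1.6  2.9 -0.2]
top 25 [(-49.51, -61.32, 0.0172, 0.97), (29.92, 27.65, 0.0133, 1.37)]
top 12 [(-49.46, -64.97, 0.0184, 1.9), (29.95, 27.38, 0.0139, 1.58), (37.87, -60.49, 0.006, 1.02)]
scene 25 [(29.63, 30.37, 0.0165, 1.14), (68.45, -25.12, 0.0063, 1.17)]
scene 12 [(-13.17, -82.76, 0.0114, 1.38), (29.58, 30.53, 0.0166, 1.64), (67.76, -31.02, 0.0119, 1.59)]
```

servo_tool([
  [0, 0.04, 0.11, 0, 0, 0, 1],
  [0, 0.07, 0.22, 0, 0, 0, 2],
  [0, 0.1, 0.33, 0, 0, 0, 3],
  [0, 0.13, 0.44, 0, 0, 0, 4],
  [0, 0.13, 0.44, 0, 0, 0, 4],
])

```text
clock: 13.75
position: [0.5406, 0.1088, 0.0553]
tool_rot: [3.141, 0.0, 0.938]
force: [-1.2, 3.6, 0.0]
grip_width: 0.0001
finger_force: 1.6
```

servo_tool([
  [0, 0.02, 0.06, 0, 0, 0, 0.5],
  [0, 0.04, 0.11, 0, 0, 0, 1],
  [0, 0.04, 0.11, 0, 0, 0, 1],
])

```text
clock: 14.05
position: [0.5415, 0.1085, 0.0553]
tool_rot: [3.142, 0.0, 0.921]
force: [-1.0, 3.5, -0.4]
grip_width: -0.0
finger_force: 1.9
```

servo_tool([
  [0, 0.02, 0.06, 0, 0, 0, 0],
  [0, 0.02, 0.1, 0, 0, 0, 0],
  [0, 0.02, 0.1, 0, 0, 0, 0],
])

```text
clock: 14.35
position: [0.5421, 0.1082, 0.0552]
tool_rot: [-3.141, 0.0, 0.922]
force: [-4.2, 5.5, 1.6]
grip_width: -0.0002
finger_force: 3.2
```

servo_tool([
  [0, 0, 0.06, 0, 0, 0, 0],
  [0, 0, 0.12, 0, 0, 0, 0],
  [0, 0, 0.12, 0, 0, 0, 0],
])

```text
clock: 14.65
position: [0.5423, 0.1081, 0.0551]
tool_rot: [-3.139, 0.001, 0.922]
force: [-9.3, 8.9, 3.9]
grip_width: -0.0001
finger_force: 6.2
```

servo_tool([
  [0, 0, 0.06, 0, 0, 0, 0],
  [0, 0, 0.12, 0, 0, 0, 0],
  [0, 0, 0.12, 0, 0, 0, 0],
])

```text
clock: 14.95
position: [0.5424, 0.1079, 0.055]
tool_rot: [-3.137, 0.001, 0.923]
force: [-13.8, 11.1, 7.8]
grip_width: 0.0002
finger_force: 9.2
```

```bash
python3 m.py; mv pics/m[0-9]*.png /tmp/; python3 -c "
from workcell import bot
import cv2
f=bot.grab_frame('scene')['frame'][90:290,200:420]
cv2.imwrite('pics/d.png',cv2.resize(f,None,fx=3,fy=2.99,interpolation=cv2.INTER_CUBIC))"
```

```text
14.95 [0.5424 0.1079 0.055 ] [-3.137e+00  1.000e-03  9.230e-01] [-13.8  11.1   7.8]
top 25 [(-49.51, -60.92, 0.0171, 0.88), (29.93, 27.73, 0.0132, 1.38)]
top 12 [(-49.49, -65.28, 0.0184, 1.91), (29.96, 27.64, 0.0139, 1.59)]
scene 25 [(29.66, 30.54, 0.0165, 1.15), (68.71, -21.6, 0.0061, 1.14)]
scene 12 [(-13.01, -80.38, 0.0132, 1.3), (29.61, 30.66, 0.0166, 1.62), (67.58, -24.14, 0.0108, 1.6)]
```

View pics/d.png

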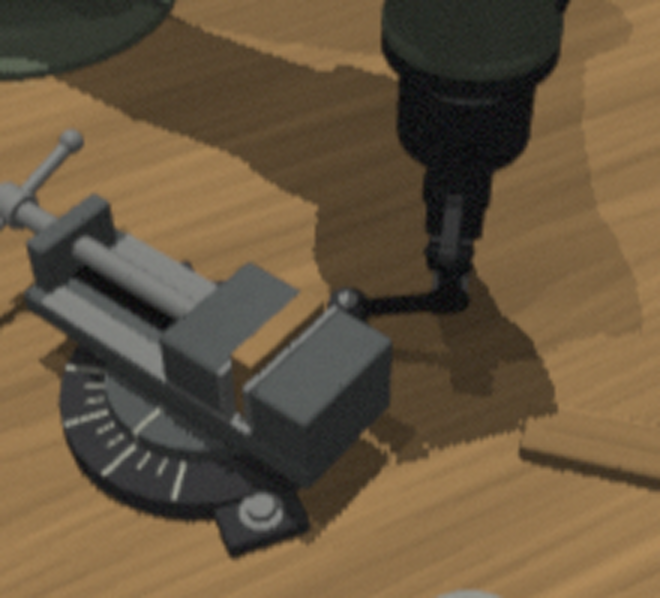

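The lever tip (457,297) now points towards image-right, the fingertip is behind it, and the force rose to 18 N with no motion, so it is on the stop. The index is unmoved. Backing off.

servo_tool([
  [0, 0, -0.4, 0, 0, 0, 0],
  [0, 0, -1, 0, 0, 0, 0],
  [0, 0, -2, 0, 0, 0, 0],
  [0, 0, -3.5, 0, 0, 0, 0],
  [0, 0, -5, 0, 0, 0, 0],
  [0, 0, -5, -3, 0, 0, 0],
  [0, 0, -5, -7, 0, 0, 0],
  [0, 0, -5, -11, 0, 0, 0],
  [0, 0, -5, -15, 0, 0, 0],
  [0, 0, -5, -15, 0, 0, 0],
])

```text
clock: 16.2
position: [0.5055, 0.138, 0.2093]
tool_rot: [3.139, -0.006, 0.922]
force: [0.1, 0.4, 0.6]
grip_width: -0.0003
finger_force: 0.0
```

```bash
python3 m.py; mv pics/m[0-9]*.png /tmp/; python3 -c "
from workcell import bot
from h import *
f=bot.grab_frame('scene'); F=f['frame']; cv2.imwrite('pics/e.png',cv2.resize(F[90:290,200:420],None,fx=3,fy=2.99,interpolation=cv2.INTER_CUBIC))
p=ray(f,[200+457/3,90+297/2.99],.069)[0]; P=np.array([.519,.0455]); v=p[:2]-P; print(p,np.hypot(*v),np.degrees(np.arctan2(v[1],v[0]))+6.17)"
```

```text
16.2 [0.5055 0.138  0.2093] [ 3.139 -0.006  0.922] [0.1 0.4 0.6]
top 25 [(-49.58, -60.24, 0.0168, 0.54), (29.93, 27.72, 0.0131, 1.39)]
top 12 [(-49.48, -64.2, 0.0179, 1.72), (29.95, 27.16, 0.0138, 1.61)]
scene 25 [(29.63, 30.59, 0.0165, 1.13)]
scene 12 [(-13.31, -83.65, 0.0126, 1.33), (29.58, 30.74, 0.0165, 1.62), (67.64, -31.05, 0.0115, 1.58)]
[0.55900696 0.10140932 0.069     ] 0.06874888316077177 60.5836788603454
```

View pics/e.png

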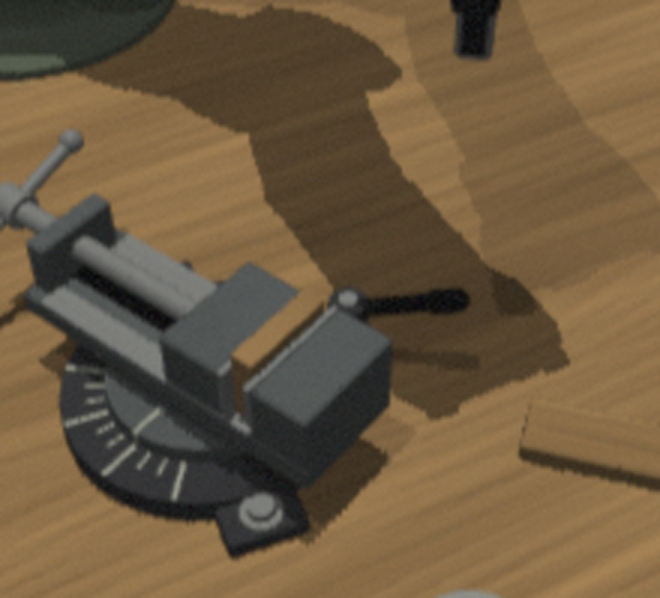

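```bash
python3 -c "
from workcell import bot
print(bot.job_done())"
```

```text
the job is handed in; nothing more can be done
None
```

I turned the vise counter-clockwise to the 30° line (measured about 29.8°) and pushed the clamp lever clockwise to its stop. The setting did not move while locking, nothing else was touched, and I handed the job in at about 16 s.

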